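# Lift the tea box's sliding lid over its stop lip and lay it on the trivet

### The arm

A 6-joint arm with a two-finger parallel gripper is mounted at the origin on the work surface. World frame = base frame: x ahead of the robot, y to its left, z up, the work surface at z = 0. Lengths are in m, angles in rad, forces in N, time in s.
With the tool pointing down it reaches from about 0.2 to 0.875 m from the base axis. Payload 3.4 kg.
Tool frame: the origin (TCP) lies midway between the tips of the shut fingers; the grasp point (between the pads) lies 19 mm behind it; z points along the fingers, y is the line along which they close (so a half turn about z gives the same grasp; the last joint's range is limited). The gripper opens to 94 mm and grips with 3 to 60 N. Pads are 16 mm wide; open, the fingers measure 119 mm over their backs; the gripper's body (75 mm by 177 mm) begins 78 mm behind the grasp point.
Start: joints at [1.225, 0.276, 1.505, -0, 1.361, -0.121], TCP at [0.128, 0.561, 0.205] pointing down, gripper open.
Joint ranges: [-2.89, 2.89], [-0.75, 2.08], [0.22, 2.7], [-1.18, 4.32], [0.11, 2.71], [-2.7, 2.7]. Speed limits (rad/s): [2.57, 2.57, 3.14, 3.14, 3.14, 3.14].

### API

Orientations are given as a 3x3 rotation matrix whose columns are the frame's x, y, z axes.
In Python, from plant import r gives the robot as it stands.
- The arm moves only by the tool arm_command, never from a script. Its argument "steps" is a list of rows, each an object with "hand": the closure, from 0 (fully open) to 1 (shut); "delta_pos": the shift along the tool's x, y, z in cm, a list of three; "twist": the turn about the tool's z in degrees. A call has 1 to 5 rows; each row shifts and turns the commanded pose from where the row before left it, along the tool's axes as they then stand; what a row does not reach is not made up. A row lasts 1/12 s, in which the tool goes at most 41.7 mm and 7.16 degrees, less where a joint would pass 70% of its speed; a pose out of reach is approached as far as the arm can. A call is refused whole if a number of a shift passes 4.17 or a number of a turn 7.16, either way. A call with a gripper value outside its range is refused whole. The fingers move at their own pace and stop on an object; the grip force is fixed at half the most. Time passes only in rows, so rows that do not move let the fingers close. It gives the time, the measured TCP pose, the force, the opening and the grip force at its end, in the units of the state.
- r.observe(): the state, without advancing time (a new reading comes with each control period).
- r.camera(name): name is "scene" or "top"; returns (picture, depth): 400x640x3 uint8, blue, green, red; 400x640 float32, m along the optical axis (not along the pixel's ray), 0 where there is no reading.
- r.calibration(name): a dict with "fx", "fy", "cx", "cy" (pixels), "cam_to_world" (4x4, takes a point from camera to world coordinates). Camera axes: x right, y down, z forward; pixel columns grow to the right and rows downward; lengths in m; the calibration is good to about 2 mm. A picture is of the moment at which its call begins. calibration takes no time and is no camera call.
- r.close_job(): hands the job in; it is judged then, once.
The state is a dict: "time_s": time; "q": joint angles; "qvel": joint speeds; "joint_torque": joint torques, N m; "tcp_pos": TCP position; "eef_rot": TCP orientation; "wrist_force": force on the tool from outside, world axes, zero at the start; "moment": the same for the moment, N m; "grip_width": finger opening in m; "grasp_force": force on a finger pad.
Only numpy, scipy, OpenCV 4.12 (cv2) and the standard library are available. Lean on these libraries where they do the work, as an engineer would, in place of code of your own. Each camera call takes 0.05 s, during which the arm holds its last target. There are 200 camera calls.

### The job

Open the long wooden tea box: take its sliding lid by the finger bar, lift that end over the stop lip, draw the lid out of the grooves that hold its other end, and lay it flat, bar up, in the middle of the round cork trivet. Set it down in the grip rather than dropping it, and leave the gourd standing where it is.

Things in the scene. Friction and masses are not known exactly. Their poses are not given: they have to be found in the camera images.
- lid: Flat wooden sliding lid in the tea box, 140 (x) x 84 (y) x 6 mm, 0.12 kg, loose. Origin: centre of underside; z up; axes as the box's at the start. A finger bar stands on top: 40 long (x) x 14 wide (y) x 20 mm tall, centred 45 mm from the lid's centre towards -x, top 26 mm above the origin. The -x end is the nose, by the stop lip; the +x end, the tail, lies in the grooves.
- lid_nose (a point): Middle of the lower edge of the lid's nose, at (-70, 0, 0) mm in the lid's frame. The nose can be tipped up about the tail by at most 23 mm (0.16 rad); more than 8 mm clears the lip. Then, slid 30 mm towards the box's -x, the tail is out of the grooves and the lid lifts off.
- tea_box: Long wooden box, 160 (x) x 100 (y) mm, fixed; not the squarish box with a round knob. Origin: centre of underside; z up. The lid rests 56 mm above the ledge on the side walls, 2 mm play all round, between cheeks flush with its top. At the -x end the 8 mm front wall rises to 64 mm: the stop lip. At the +x end, from x = 40 to 72, a strip along each side (z 67 to 73, 18 mm wide) covers the tail.
- trivet: Round cork trivet, 200 mm in diameter, 8 mm thick, lying fixed on the ledge. Origin: centre of its underside; its top is 8 mm above.
- gourd: Dark calabash gourd in a steel holder, 110 mm tall, 86 mm across, standing loose on the ledge, nearer the robot than the boxes. Origin: centre of its underside, z up.
There are look-alikes about, which are no part of the job. Leave any green or purple look-alike of the lid alone.

How it is judged:
By the outcome, as a careful person would: the job done as asked, in the order asked, and still so for the second after the job is handed in, with the robot touching nothing.
It also fails if it takes over 45 s, if anything falls off the work surface, if the arm or the gripper's body presses on something with over 40 N, if the wrist force passes 120 N, or if a joint passes its speed limit or range.

## Working session

There is one attempt and no reset: what is moved stays moved. The work goes in short steps, Python scripts to look and compute and a tool call to move; the robot and the scene stay as the last step left them, time stands still between calls to the robot, and variables do not carry over. Pictures are saved under pics/ and viewed, at most 10 in all, crops included, and the job is handed in when it is done.

Besides the shell and the picture viewer there is one more tool, called after ">>>" as name(argument=value, ...), one argument or row to a line, values as JSON. arm_command: Moves the arm, as the interface text tells. Its arguments: {"type":"object","properties":{"steps":{"type":"array","items":{"type":"object","properties":{"hand":{"type":"number"},"delta_pos":{"type":"array","items":{"type":"number"}},"twist":{"type":"number"}}}}},"required":["steps"]}

```bash
mkdir -p pics; cat > h.py <<'E'
import numpy as np, cv2
from plant import r
def snap(n):
    im,d=r.camera(n); np.savez('last_'+n,im=im,d=d); return im,d
def ray(n,u,v):
    c=r.calibration(n); T=np.array(c["cam_to_world"])
    return T[:3,3],T[:3,:3]@np.array([(u-c["cx"])/c["fx"],(v-c["cy"])/c["fy"],1.])
def onplane(n,u,v,z):
    o,d=ray(n,u,v); return o+d*(z-o[2])/d[2]
def cloud(n,d):
    c=r.calibration(n); T=np.array(c["cam_to_world"]); v,u=np.indices(d.shape)
    P=np.stack([(u-c["cx"])/c["fx"]*d,(v-c["cy"])/c["fy"]*d,d],-1)
    return P@T[:3,:3].T+T[:3,3]
E
python3 - <<'E'
from h import *
for n in("scene","top"):
    im,d=snap(n); cv2.imwrite(f'pics/{n}0.png',im); print(np.round(r.calibration(n)["cam_to_world"],2).tolist())
s=r.observe(); print(s["eef_rot"],s["time_s"])
E
```

```text
[[0.87, 0.31, -0.38, 0.95], [0.49, -0.53, 0.69, -0.63], [0.02, -0.79, -0.61, 0.76], [0.0, 0.0, 0.0, 1.0]]
[[0.0, -1.0, 0.06, 0.43], [-1.0, -0.0, 0.0, 0.18], [-0.0, -0.06, -1.0, 1.26], [0.0, 0.0, 0.0, 1.0]]
[[-9.74827963e-01  2.22957745e-01 -5.35282706e-04]
 [ 2.22958309e-01  9.74826823e-01 -1.50243772e-03]
 [ 1.86827814e-04 -1.58396403e-03 -9.99998728e-01]] 0.1
```

View pics/scene0.png

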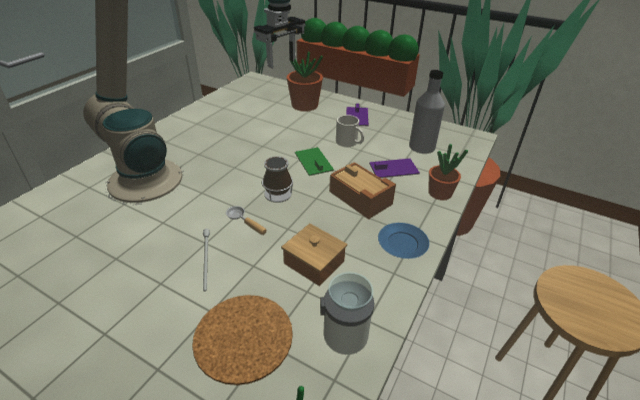

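View pics/top0.png

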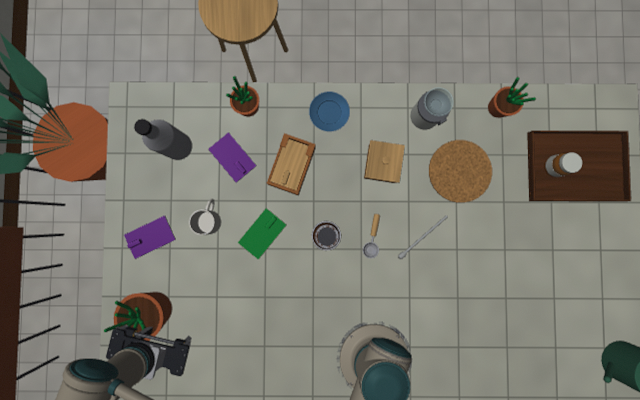

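Candidates for the lid in the top view are the long box with its bar (291,163), the squarish knob box (384,161), purple look-alikes (232,157) and (150,237), and a green one (262,233). I choose the long box. The trivet is at (460,171) and the gourd at (326,235). Next, a close crop to check.

```bash
python3 - <<'E'
from h import *
L=np.load('last_top.npz');im,d=L['im'],L['d']
a=cv2.resize(im[125:205,255:335],None,fx=5,fy=5,interpolation=cv2.INTER_CUBIC)
S=np.load('last_scene.npz');b=cv2.resize(S['im'][155:220,322:402],(400,325),interpolation=cv2.INTER_CUBIC)
b=np.vstack([b,np.zeros((75,400,3),np.uint8)])
cv2.imwrite('pics/crop.png',np.hstack([a,b]))
for n,L in(("top",L),("scene",S)):
    P=cloud(n,L['d'].astype(float)); np.save(n+'P',P)
P=np.load('topP.npy'); print('table',np.median(P[200:260,380:400,2]))
# box walls/top
hsv=cv2.cvtColor(im,cv2.COLOR_BGR2HSV)
m=np.zeros(d.shape,bool); m[128:200,262:322]=1
top=m&(P[...,2]>.045)
cn=np.argwhere(top)[:,::-1].astype(np.float32)
xy=P[top][:,:2].astype(np.float32); print('box rect',cv2.minAreaRect(xy))
z=P[top][:,2]; print(np.histogram(z,bins=np.arange(.045,.105,.005)))
bar=m&(P[...,2]>.076); print('bar',cv2.minAreaRect(P[bar][:,:2].astype(np.float32)),P[bar].mean(0),bar.sum())
tm=np.zeros(d.shape,bool);tm[135:208,424:497]=1
tm&=(P[...,2]>.004)&(hsv[...,1]>90)
print('trivet',cv2.minEnclosingCircle(P[tm][:,:2].astype(np.float32)),np.median(P[tm][:,2]))
g=np.zeros(d.shape,bool);g[210:260,305:350]=1;g&=P[...,2]>.08
print('gourd',cv2.minEnclosingCircle(P[g][:,:2].astype(np.float32)))
E
```

```text
table -0.00021246011658826447
box rect ((0.5567742586135864, 0.25634288787841797), (0.26347315311431885, 0.1473606526851654), 0.8828007578849792)
(array([ 14,  31, 322, 962, 178, 168,  59,  43,   5,   0,   0]), array([0.045, 0.05 , 0.055, 0.06 , 0.065, 0.07 , 0.075, 0.08 , 0.085,
       0.09 , 0.095, 0.1  ]))
bar ((0.552452027797699, 0.23500165343284607), (0.25822895765304565, 0.09438120573759079), 3.2161710262298584) [0.55323836 0.25218334 0.25169265] 90
trivet ((0.5190303325653076, -0.09356900304555893), 0.2896014153957367) 0.007799717535759143
gourd ((0.390031099319458, 0.15675655007362366), 0.043434277176856995)
```

View pics/crop.png

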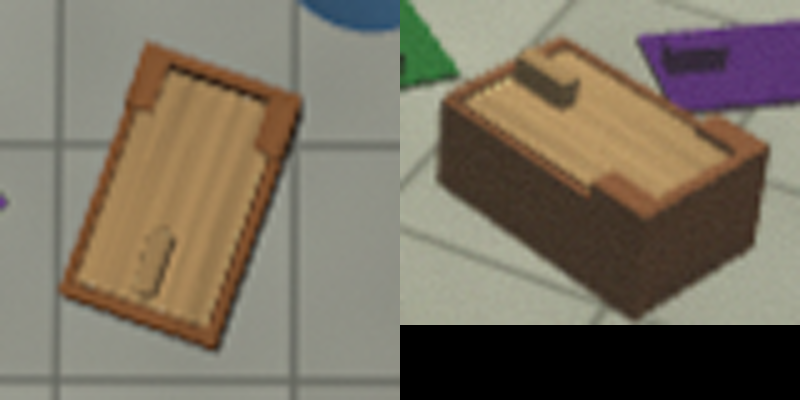

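The crop shows the long box with its bar at the nose end, towards the robot (crop px 158,262), and strips over the tail. This is the right one. Now its exact pose.

```bash
python3 - <<'E'
from h import *
L=np.load('last_top.npz');im=L['im']
f=lambda x,y,z:onplane("top",255+(x+.5)/5-.5,125+(y+.5)/5-.5,z)
TL,TR,NR,NL=f(148,42,.073),f(302,98,.073),f(217,350,.064),f(62,292,.064)
for p in(TL,TR,NR,NL):print(p.round(4))
t=(TL+TR)/2;n=(NR+NL)/2;ax=(t-n)[:2];print(np.hypot(*ax),np.hypot(*(TL-TR)),np.hypot(*(NL-NR)))
yaw=np.arctan2(ax[1],ax[0]);c=(t+n)[:2]/2;print('box',c,'yaw deg',np.degrees(yaw), np.degrees(np.arctan2(*(TL-TR)[1::-1]))-90)
u=np.array([np.cos(yaw),np.sin(yaw)]);print('bar pred',c-.045*u)
P=np.load('topP.npy');hsv=cv2.cvtColor(im,cv2.COLOR_BGR2HSV)
k=cv2.inRange(im[120:210,262:322],(0,0,0),(255,255,255))
m=np.zeros(im.shape[:2],bool);m[165:188,275:295]=1;m&=(P[...,2]>.074)&(P[...,2]<.09)
q=P[m];print('bar depth',np.median(q,0),m.sum())
print('bar eye',f(158,262,.082))
tm=np.zeros(im.shape[:2],np.uint8);tm[134:209,423:498]=255
tm&=(hsv[...,1]>90).astype(np.uint8)*255
cs=max(cv2.findContours(tm,0,2)[0],key=cv2.contourArea)[:,0]
e=cv2.minEnclosingCircle(cs);print(e)
w=np.array([onplane("top",a,b,.008)[:2] for a,b in cs],np.float32);print('trivet',cv2.minEnclosingCircle(w), cv2.fitEllipse(w))
s=r.observe();R=s['eef_rot'];p=s['tcp_pos']
print('tcp',p,'tool y yaw',np.degrees(np.arctan2(R[1][1],R[0][1])))
E
```

```text
[0.6876 0.2768 0.073 ]
[0.6539 0.1842 0.073 ]
[0.5028 0.2346 0.064 ]
[0.5374 0.328  0.064 ]Traceback (most recent call last):
  File "<stdin>", line 6, in <module>
TypeError: return arrays must be of ArrayType
```

```bash
python3 - <<'E'
from h import *
L=np.load('last_top.npz');im=L['im']
f=lambda x,y,z:onplane("top",255+(x+.5)/5-.5,125+(y+.5)/5-.5,z)
TL,TR,NR,NL=f(148,42,.073),f(302,98,.073),f(217,350,.064),f(62,292,.064)
N=np.linalg.norm
t=(TL+TR)/2;n=(NR+NL)/2;ax=(t-n)[:2];print(N(ax),N(TL-TR),N(NL-NR))
yaw=np.arctan2(ax[1],ax[0]);c=(t+n)[:2]/2;w=(TL-TR)+(NL-NR);print('box',c,'yaw deg',np.degrees(yaw), np.degrees(np.arctan2(w[1],w[0]))-90)
u=np.array([np.cos(yaw),np.sin(yaw)]);print('bar pred',c-.045*u)
P=np.load('topP.npy');hsv=cv2.cvtColor(im,cv2.COLOR_BGR2HSV)
m=np.zeros(im.shape[:2],bool);m[165:188,275:295]=1;m&=(P[...,2]>.074)&(P[...,2]<.09)
q=P[m];print('bar depth',np.median(q,0),m.sum())
print('bar eye',f(158,262,.082))
tm=np.zeros(im.shape[:2],np.uint8);tm[134:209,423:498]=255
tm&=(hsv[...,1]>90).astype(np.uint8)*255
cs=max(cv2.findContours(tm,0,2)[0],key=cv2.contourArea)[:,0]
e=cv2.minEnclosingCircle(cs);print(e)
w=np.array([onplane("top",a,b,.008)[:2] for a,b in cs],np.float32);print('trivet',cv2.minEnclosingCircle(w), cv2.fitEllipse(w))
s=r.observe();R=np.array(s['eef_rot']);p=s['tcp_pos']
print('tcp',p,'tool y yaw',np.degrees(np.arctan2(R[1][1],R[0][1])))
E
```

```text
0.15895399318284223 0.09859378052960481 0.09959834220893349
box [0.59543529 0.25588111] yaw deg -18.62364656574578 -20.12280409350275
bar pred [0.55279164 0.27025188]
bar depth [0.55406432 0.27249191 0.08175465] 64
bar eye [0.55379943 0.2690564  0.082     ]
((460.0, 171.0), 31.622875213623047)
trivet ((0.5836861729621887, -0.27230304479599), 0.09942321479320526) ((0.58391934633255, -0.2725202739238739), (0.19414480030536652, 0.19560648500919342), 17.987144470214844)
tcp [0.12802467 0.56006481 0.20470638] tool y yaw 77.11716834402733
```

>>> arm_command(
  steps=[
    {"hand": 0.5,"delta_pos": [0,0,0],"twist": 6.1},
    {"hand": 0.5,"delta_pos": [-3.5,-0.95,0],"twist": 0},
    {"hand": 0.5,"delta_pos": [-3.5,-0.95,0],"twist": 0},
    {"hand": 0.5,"delta_pos": [-3.5,-0.95,0],"twist": 0},
    {"hand": 0.5,"delta_pos": [-3.5,-0.95,0],"twist": 0},
  ],
)

```text
time_s: 0.52
tcp_pos: [0.2488, 0.4779, 0.205]
eef_rot: [[-0.946, 0.324, -0.0], [0.324, 0.946, -0.001], [0.0, -0.001, -1.0]]
wrist_force: [-0.3, -0.3, -0.6]
grip_width: 0.0641
grasp_force: 0.0
```

>>> arm_command(
  steps=[
    {"hand": 0.5,"delta_pos": [-3.5,-0.95,0],"twist": 0},
    {"hand": 0.5,"delta_pos": [-3.5,-0.95,0],"twist": 0},
    {"hand": 0.5,"delta_pos": [-3.5,-0.95,0],"twist": 0},
    {"hand": 0.5,"delta_pos": [-3.5,-0.95,0],"twist": 0},
    {"hand": 0.5,"delta_pos": [-3.5,-0.95,0],"twist": 0},
  ],
)

```text
time_s: 0.93
tcp_pos: [0.3993, 0.3758, 0.2052]
eef_rot: [[-0.946, 0.325, -0.001], [0.325, 0.946, -0.0], [0.0, -0.0, -1.0]]
wrist_force: [-0.4, 0.4, 0.2]
grip_width: 0.047
grasp_force: 0.0
```

>>> arm_command(
  steps=[
    {"hand": 0.5,"delta_pos": [-3.5,-0.95,0],"twist": 0},
    {"hand": 0.5,"delta_pos": [-3.5,-0.95,0],"twist": 0},
    {"hand": 0.5,"delta_pos": [-3.5,-0.95,0],"twist": 0},
    {"hand": 0.5,"delta_pos": [0,0,0],"twist": 0},
    {"hand": 0.5,"delta_pos": [0,0,0],"twist": 0},
  ],
)

```text
time_s: 1.35
tcp_pos: [0.4892, 0.3149, 0.2046]
eef_rot: [[-0.945, 0.328, -0.002], [0.328, 0.945, -0.0], [0.001, -0.001, -1.0]]
wrist_force: [-0.6, 0.4, -0.4]
grip_width: 0.0472
grasp_force: 0.0
```

```bash
cat >> h.py <<'E'
def togo(x,y,z):
    s=r.observe();R=np.array(s["eef_rot"]);p=np.array(s["tcp_pos"])
    print('t',round(s["time_s"],2),'tcp',p.round(4),'yaw_y',np.degrees(np.arctan2(R[1,1],R[0,1])).round(2),'to go cm',(R.T@(np.array([x,y,z])-p)*100).round(2),'w',s["grip_width"],s["grasp_force"],np.round(s["wrist_force"],1))
E
python3 -c "
from h import *
togo(.5535,.27,.066)"
```

```text
t 1.35 tcp [0.4892 0.3149 0.2046] yaw_y 70.82 to go cm [-7.56 -2.12 13.85] w 0.04722197582095969 0.0 [-0.6  0.4 -0.4]
```

>>> arm_command(
  steps=[
    {"hand": 0.5,"delta_pos": [-2.5,-0.7,2],"twist": 0},
    {"hand": 0.5,"delta_pos": [-2.5,-0.7,2],"twist": 0},
    {"hand": 0.5,"delta_pos": [-2.5,-0.7,2],"twist": 0},
    {"hand": 0.5,"delta_pos": [0,0,2],"twist": 0},
    {"hand": 0.5,"delta_pos": [0,0,0],"twist": 0},
  ],
)

```text
time_s: 1.77
tcp_pos: [0.549, 0.2712, 0.1211]
eef_rot: [[-0.945, 0.326, -0.009], [0.326, 0.945, -0.002], [0.008, -0.005, -1.0]]
wrist_force: [-1.0, -0.5, -0.0]
grip_width: 0.0472
grasp_force: 0.0
```

```bash
python3 - <<'E'
from h import *
im,d=snap("scene"); a=cv2.resize(im[110:230,300:430],None,fx=4.5,fy=4.5,interpolation=cv2.INTER_CUBIC)
cv2.imwrite('pics/pre.png',a); togo(.5535,.27,.066)
E
```

```text
t 1.82 tcp [0.5495 0.2721 0.1232] yaw_y 71.05 to go cm [-0.48 -0.05  5.72] w 0.046755573091412456 0.0 [-0.1 -0.2 -0. ]
```

View pics/pre.png

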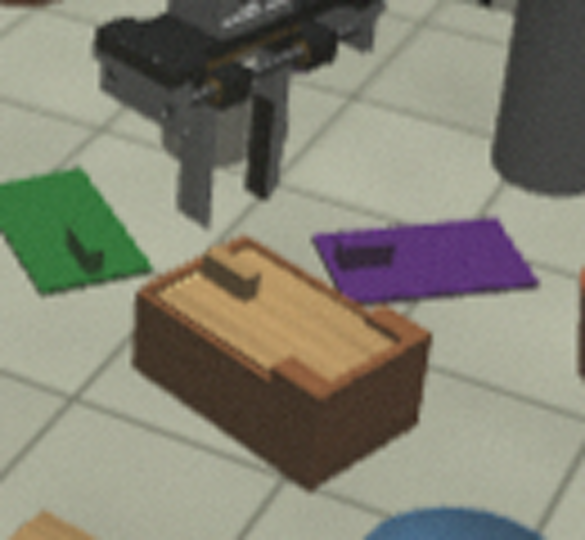

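The fingers (crop px 195,215 and 262,190) straddle the bar (232,272), with its length across the closing line. Descending.

>>> arm_command(
  steps=[
    {"hand": 0.5,"delta_pos": [-0.5,0,2],"twist": 0},
    {"hand": 0.5,"delta_pos": [0,0,2],"twist": 0},
    {"hand": 0.5,"delta_pos": [0,0,1.2],"twist": 0},
    {"hand": 0.5,"delta_pos": [0,0,0.4],"twist": 0},
    {"hand": 0.5,"delta_pos": [0,0,0],"twist": 0},
  ],
)

```text
time_s: 2.23
tcp_pos: [0.5559, 0.2714, 0.0698]
eef_rot: [[-0.946, 0.324, -0.001], [0.324, 0.946, 0.0], [0.001, 0.0, -1.0]]
wrist_force: [0.4, -0.7, 0.6]
grip_width: 0.047
grasp_force: 0.0
```

```bash
python3 -c "
from h import *
togo(.5535,.27,.066)"
```

```text
t 2.23 tcp [0.5559 0.2714 0.0698] yaw_y 71.11 to go cm [ 0.18 -0.21  0.38] w 0.046968549092308326 0.0 [ 0.4 -0.7  0.6]
```

>>> arm_command(
  steps=[
    {"hand": 0.5,"delta_pos": [0.2,-0.2,0.3],"twist": 0},
    {"hand": 0.6,"delta_pos": [0,0,0],"twist": 0},
    {"hand": 0.75,"delta_pos": [0,0,0],"twist": 0},
    {"hand": 1.0,"delta_pos": [0,0,0],"twist": 0},
    {"hand": 1.0,"delta_pos": [0,0,0],"twist": 0},
  ],
)

```text
time_s: 2.65
tcp_pos: [0.5549, 0.2692, 0.0672]
eef_rot: [[-0.946, 0.325, 0.001], [0.325, 0.946, 0.001], [-0.001, 0.001, -1.0]]
wrist_force: [-0.8, 0.6, -0.4]
grip_width: 0.0236
grasp_force: 0.0
```

>>> arm_command(
  steps=[
    {"hand": 1.0,"delta_pos": [0,0,0],"twist": 0},
    {"hand": 1.0,"delta_pos": [0,0,0],"twist": 0},
    {"hand": 1.0,"delta_pos": [0,0,0],"twist": 0},
    {"hand": 1.0,"delta_pos": [0,0,0],"twist": 0},
  ],
)

```text
time_s: 2.98
tcp_pos: [0.5559, 0.27, 0.0671]
eef_rot: [[-0.946, 0.326, 0.003], [0.326, 0.946, 0.002], [-0.002, 0.003, -1.0]]
wrist_force: [2.3, 3.4, 0.1]
grip_width: 0.0138
grasp_force: 30.0
```

>>> arm_command(
  steps=[
    {"hand": 1.0,"delta_pos": [0,0,-0.3],"twist": 0},
    {"hand": 1.0,"delta_pos": [0,0,-0.3],"twist": 0},
    {"hand": 1.0,"delta_pos": [0,0,-0.3],"twist": 0},
    {"hand": 1.0,"delta_pos": [0,0,-0.3],"twist": 0},
    {"hand": 1.0,"delta_pos": [0,0,0],"twist": 0},
  ],
)

```text
time_s: 3.4
tcp_pos: [0.5545, 0.2686, 0.0786]
eef_rot: [[-0.946, 0.325, -0.0], [0.325, 0.946, -0.001], [0.0, -0.001, -1.0]]
wrist_force: [2.0, 1.7, -3.9]
grip_width: 0.0135
grasp_force: 30.0
```

```bash
python3 - <<'E'
from h import *
im,d=snap("scene"); a=cv2.resize(im[150:230,310:410],None,fx=6,fy=6,interpolation=cv2.INTER_CUBIC)
cv2.imwrite('pics/lift.png',a); togo(.5535,.27,.066)
E
```

```text
t 3.45 tcp [0.5544 0.2686 0.0784] yaw_y 71.05 to go cm [0.13 0.1  1.24] w 0.013504266827445278 29.998696446418762 [ 1.9  1.1 -3. ]
```

View pics/lift.png

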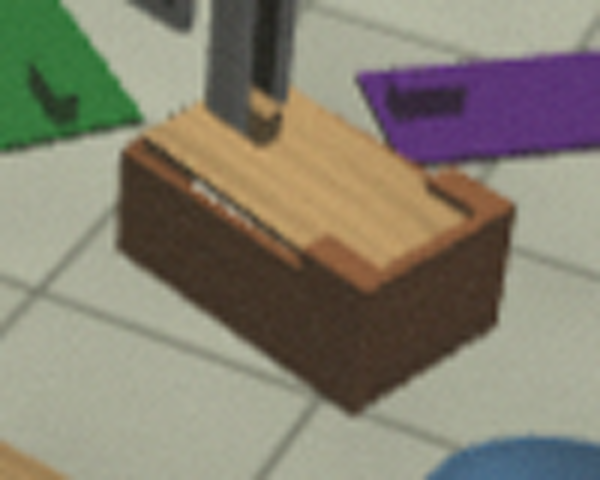

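The nose is up above the lip (crop px 150,140) and the tail is still under the strips (370,265). Now drawing along tool +x.

>>> arm_command(
  steps=[
    {"hand": 1.0,"delta_pos": [0.4,0,-0.1],"twist": 0},
    {"hand": 1.0,"delta_pos": [0.8,0,0],"twist": 0},
    {"hand": 1.0,"delta_pos": [0.8,0,0],"twist": 0},
    {"hand": 1.0,"delta_pos": [0.8,0,0],"twist": 0},
    {"hand": 1.0,"delta_pos": [0.8,0,0],"twist": 0},
  ],
)

```text
time_s: 3.87
tcp_pos: [0.5189, 0.281, 0.0797]
eef_rot: [[-0.946, 0.325, -0.001], [0.325, 0.946, -0.0], [0.001, -0.0, -1.0]]
wrist_force: [1.4, 1.3, 0.1]
grip_width: 0.0138
grasp_force: 30.0
```

>>> arm_command(
  steps=[
    {"hand": 1.0,"delta_pos": [0.8,0,0],"twist": 0},
    {"hand": 1.0,"delta_pos": [0,0,0],"twist": 0},
  ],
)

```text
time_s: 4.03
tcp_pos: [0.5102, 0.284, 0.0797]
eef_rot: [[-0.946, 0.324, -0.002], [0.324, 0.946, 0.0], [0.002, -0.0, -1.0]]
wrist_force: [-0.8, 2.4, -0.3]
grip_width: 0.0134
grasp_force: 30.0
```

```bash
python3 - <<'E'
from h import *
im,d=snap("scene"); a=cv2.resize(im[150:230,310:410],None,fx=6,fy=6,interpolation=cv2.INTER_CUBIC)
cv2.imwrite('pics/draw.png',a); togo(.5535,.27,.066)
E
```

```text
t 4.08 tcp [0.5111 0.2839 0.0797] yaw_y 71.07 to go cm [-4.46  0.06  1.36] w 0.013720963823200904 29.979372024536133 [-1.   2.4 -0.1]
```

View pics/draw.png

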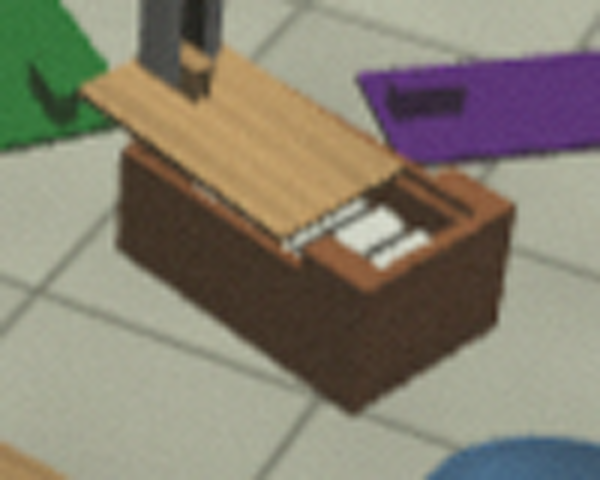

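The tail (crop px 285,240 to 400,165) is out of the grooves, so lift.

>>> arm_command(
  steps=[
    {"hand": 1.0,"delta_pos": [0.2,0,-0.6],"twist": 0},
    {"hand": 1.0,"delta_pos": [0,0,-1.5],"twist": 0},
    {"hand": 1.0,"delta_pos": [0,0,-2.5],"twist": 0},
    {"hand": 1.0,"delta_pos": [0,0,-2.5],"twist": 0},
    {"hand": 1.0,"delta_pos": [0,0,-2.5],"twist": 0},
  ],
)

```text
time_s: 4.5
tcp_pos: [0.5106, 0.2832, 0.1765]
eef_rot: [[-0.945, 0.326, -0.001], [0.326, 0.945, -0.001], [0.001, -0.002, -1.0]]
wrist_force: [-0.4, 0.1, -1.6]
grip_width: 0.0137
grasp_force: 30.0
```

>>> arm_command(
  steps=[
    {"hand": 1.0,"delta_pos": [-0.3,-0.7,-2],"twist": 0},
    {"hand": 1.0,"delta_pos": [-0.6,-1.5,-1],"twist": 0},
    {"hand": 1.0,"delta_pos": [-1.1,-2.7,0],"twist": 0},
    {"hand": 1.0,"delta_pos": [-1.2,-2.8,0],"twist": 0},
    {"hand": 1.0,"delta_pos": [-1.2,-2.8,0],"twist": 0},
  ],
)

```text
time_s: 4.92
tcp_pos: [0.5182, 0.1689, 0.2061]
eef_rot: [[-0.946, 0.325, -0.0], [0.325, 0.946, -0.001], [-0.0, -0.001, -1.0]]
wrist_force: [0.5, 0.4, -0.5]
grip_width: 0.0137
grasp_force: 30.0
```

>>> arm_command(
  steps=[
    {"hand": 1.0,"delta_pos": [-1.2,-2.8,0],"twist": 0},
    {"hand": 1.0,"delta_pos": [-1.2,-2.8,0],"twist": 0},
    {"hand": 1.0,"delta_pos": [-1.2,-2.8,0],"twist": 0},
    {"hand": 1.0,"delta_pos": [-1.2,-2.8,0],"twist": 0},
    {"hand": 1.0,"delta_pos": [-1.2,-2.8,0],"twist": 0},
  ],
)

```text
time_s: 5.33
tcp_pos: [0.5291, 0.0165, 0.2057]
eef_rot: [[-0.945, 0.326, -0.001], [0.326, 0.945, -0.001], [0.001, -0.001, -1.0]]
wrist_force: [-0.5, -0.8, -0.3]
grip_width: 0.0136
grasp_force: 30.0
```

>>> arm_command(
  steps=[
    {"hand": 1.0,"delta_pos": [-1.2,-2.8,0],"twist": 0},
    {"hand": 1.0,"delta_pos": [-1.2,-2.8,0],"twist": 0},
    {"hand": 1.0,"delta_pos": [-1.2,-2.8,0],"twist": 0},
    {"hand": 1.0,"delta_pos": [-1.2,-2.8,0],"twist": 0},
    {"hand": 1.0,"delta_pos": [-1.2,-2.8,0],"twist": 0},
  ],
)

```text
time_s: 5.75
tcp_pos: [0.5402, -0.1353, 0.2057]
eef_rot: [[-0.945, 0.326, -0.001], [0.326, 0.945, -0.0], [0.001, -0.001, -1.0]]
wrist_force: [1.1, -0.3, -0.2]
grip_width: 0.0137
grasp_force: 30.0
```

```bash
python3 -c "
from h import *
togo(.543,-.258,.02)"
```

```text
t 5.75 tcp [ 0.5402 -0.1353  0.2057] yaw_y 70.97 to go cm [ -4.29 -11.5   18.57] w 0.013744042523627863 29.983792304992676 [ 1.1 -0.3 -0.2]
```

>>> arm_command(
  steps=[
    {"hand": 1.0,"delta_pos": [-1.2,-3.2,1],"twist": 0},
    {"hand": 1.0,"delta_pos": [-1.1,-2.8,2],"twist": 0},
    {"hand": 1.0,"delta_pos": [-1.0,-2.5,2],"twist": 0},
    {"hand": 1.0,"delta_pos": [-0.7,-2,2],"twist": 0},
    {"hand": 1.0,"delta_pos": [-0.2,-0.5,2],"twist": 0},
  ],
)

```text
time_s: 6.17
tcp_pos: [0.5444, -0.2554, 0.1147]
eef_rot: [[-0.945, 0.328, -0.0], [0.328, 0.945, -0.002], [-0.0, -0.002, -1.0]]
wrist_force: [-0.2, 0.5, 0.1]
grip_width: 0.0138
grasp_force: 30.0
```

>>> arm_command(
  steps=[
    {"hand": 1.0,"delta_pos": [0,0,2],"twist": 0},
    {"hand": 1.0,"delta_pos": [0,0,1],"twist": 0},
    {"hand": 1.0,"delta_pos": [0,0,0],"twist": 0},
  ],
)

```text
time_s: 6.42
tcp_pos: [0.5427, -0.2503, 0.0829]
eef_rot: [[-0.945, 0.326, -0.006], [0.326, 0.945, 0.003], [0.006, 0.001, -1.0]]
wrist_force: [0.2, 0.7, -0.3]
grip_width: 0.0138
grasp_force: 30.0
```

```bash
python3 - <<'E'
from h import *
im,d=snap("scene"); im2,d2=snap("top")
a=cv2.resize(im[240:400,160:360],(600,480),interpolation=cv2.INTER_CUBIC)
cv2.imwrite('pics/pl.png',a)
togo(.543,-.258,.02)
E
```

```text
t 6.52 tcp [ 0.5449 -0.251   0.0859] yaw_y 71.03 to go cm [-0.05 -0.72  6.59] w 0.013622823321074222 29.98279094696045 [0.6 0.1 0. ]
```

View pics/pl.png

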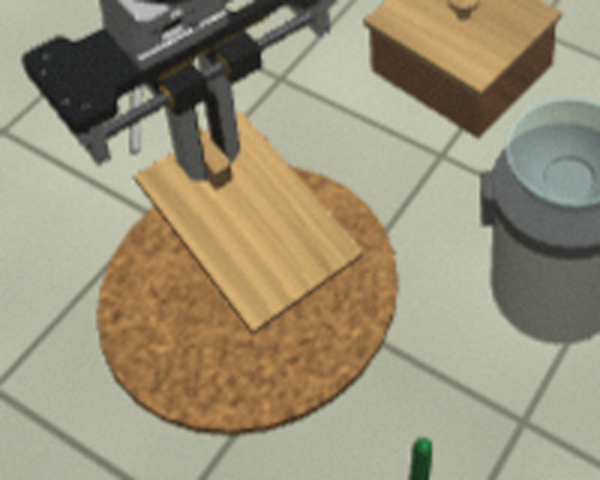

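The lid hangs nearly level over the trivet, bar up, with corners at crop px (135,177), (243,112), (362,253) and (253,330). Measuring its centre and tilt.

```bash
python3 - <<'E'
from h import *
S=np.load('last_scene.npz');P=cloud("scene",S['d'].astype(float))
g=lambda x,y:(160+(x+.5)/3-.5,240+(y+.5)/3-.5)
poly=np.array([g(165,195),g(215,205),g(250,160),g(340,250),g(255,310)])
m=np.zeros(S['d'].shape,np.uint8);cv2.fillPoly(m,[poly.round().astype(int)],1)
q=P[m>0]
for _ in range(4):
    c=np.linalg.lstsq(np.c_[q[:,:2],np.ones(len(q))],q[:,2],rcond=None)[0];e=q[:,2]-np.c_[q[:,:2],np.ones(len(q))]@c;q=q[abs(e)<max(2*e.std(),.003)]
print('plane',c,len(q))
C=[]
for xy in((135,177),(243,112),(362,253),(253,330)):
    o,d=ray("scene",*g(*xy)); t=(c[0]*o[0]+c[1]*o[1]+c[2]-o[2])/(d[2]-c[0]*d[0]-c[1]*d[1]);C.append(o+t*d)
C=np.array(C);print(C.round(4),'centre',C.mean(0));print(np.linalg.norm(C-np.roll(C,-1,0),axis=1))
a=(C[2]+C[3]-C[0]-C[1])/2;a/=np.linalg.norm(a);print('yaw',np.degrees(np.arctan2(a[1],a[0])),'slope',a[2]/np.hypot(*a[:2]))
print('move needed world',np.array([.5838,-.2724])-C.mean(0)[:2])
togo(.543,-.258,.02)
E
```

```text
plane [-0.07021205  0.02149755  0.11941722] 1316
[[ 0.5045 -0.283   0.0779]
 [ 0.5315 -0.2034  0.0777]
 [ 0.6617 -0.25    0.0676]
 [ 0.6349 -0.3272  0.0678]] centre [ 0.5831754  -0.26591271  0.07275481]
[0.08406915 0.13866615 0.08171469 0.13809218]
yaw -19.21579346375856 slope -0.07337565479943037
move needed world [ 0.0006246  -0.00648729]
t 6.52 tcp [ 0.5449 -0.251   0.0859] yaw_y 71.03 to go cm [-0.05 -0.72  6.59] w 0.013622823321074222 29.98279094696045 [0.6 0.1 0. ]
```

>>> arm_command(
  steps=[
    {"hand": 1.0,"delta_pos": [-0.3,-0.6,1.5],"twist": 0},
    {"hand": 1.0,"delta_pos": [0,0,1.5],"twist": 0},
    {"hand": 1.0,"delta_pos": [0,0,1.2],"twist": 0},
    {"hand": 1.0,"delta_pos": [0,0,0.8],"twist": 0},
    {"hand": 1.0,"delta_pos": [0,0,0],"twist": 0},
  ],
)

```text
time_s: 6.93
tcp_pos: [0.5455, -0.2572, 0.0352]
eef_rot: [[-0.946, 0.325, -0.001], [0.325, 0.946, 0.001], [0.001, 0.0, -1.0]]
wrist_force: [-0.6, -0.5, -0.7]
grip_width: 0.0138
grasp_force: 30.0
```

```bash
python3 -c "
from h import *
togo(.5455,-.2575,.0195)"
```

```text
t 6.93 tcp [ 0.5455 -0.2572  0.0352] yaw_y 71.06 to go cm [-0.01 -0.03  1.57] w 0.013798923332651864 29.982735514640808 [-0.6 -0.5 -0.7]
```

>>> arm_command(
  steps=[
    {"hand": 1.0,"delta_pos": [0,0,0.3],"twist": 0},
    {"hand": 1.0,"delta_pos": [0,0,0.3],"twist": 0},
    {"hand": 1.0,"delta_pos": [0,0,0.3],"twist": 0},
    {"hand": 1.0,"delta_pos": [0,0,0.3],"twist": 0},
    {"hand": 1.0,"delta_pos": [0,0,0],"twist": 0},
  ],
)

```text
time_s: 7.35
tcp_pos: [0.5459, -0.2577, 0.0236]
eef_rot: [[-0.946, 0.325, 0.001], [0.325, 0.946, -0.0], [-0.001, 0.0, -1.0]]
wrist_force: [-1.7, 0.4, 2.1]
grip_width: 0.0137
grasp_force: 30.0
```

>>> arm_command(
  steps=[
    {"hand": 1.0,"delta_pos": [0,0,0.15],"twist": 0},
    {"hand": 1.0,"delta_pos": [0,0,0.1],"twist": 0},
    {"hand": 1.0,"delta_pos": [0,0,0],"twist": 0},
  ],
)

```text
time_s: 7.6
tcp_pos: [0.5456, -0.2577, 0.021]
eef_rot: [[-0.946, 0.325, -0.0], [0.325, 0.946, 0.0], [0.0, 0.0, -1.0]]
wrist_force: [-1.1, -0.0, 2.1]
grip_width: 0.0136
grasp_force: 30.0
```

>>> arm_command(
  steps=[
    {"hand": 1.0,"delta_pos": [0,0,0.1],"twist": 0},
    {"hand": 1.0,"delta_pos": [0,0,0.1],"twist": 0},
    {"hand": 1.0,"delta_pos": [0,0,0],"twist": 0},
  ],
)

```text
time_s: 7.85
tcp_pos: [0.5457, -0.2577, 0.019]
eef_rot: [[-0.946, 0.325, -0.0], [0.325, 0.946, 0.0], [0.0, 0.0, -1.0]]
wrist_force: [-1.7, 0.7, 3.1]
grip_width: 0.0133
grasp_force: 30.0
```

>>> arm_command(
  steps=[
    {"hand": 1.0,"delta_pos": [0,0,0.05],"twist": 0},
    {"hand": 1.0,"delta_pos": [0,0,0],"twist": 0},
  ],
)

```text
time_s: 8.02
tcp_pos: [0.5457, -0.2577, 0.019]
eef_rot: [[-0.946, 0.325, 0.0], [0.325, 0.946, 0.0], [-0.0, 0.0, -1.0]]
wrist_force: [-2.0, 0.7, 6.0]
grip_width: 0.0139
grasp_force: 30.0
```

Force rises with no further descent, so the lid is seated flat. Releasing.

>>> arm_command(
  steps=[
    {"hand": 0.8,"delta_pos": [0,0,0],"twist": 0},
    {"hand": 0.6,"delta_pos": [0,0,0],"twist": 0},
    {"hand": 0.5,"delta_pos": [0,0,0],"twist": 0},
    {"hand": 0.5,"delta_pos": [0,0,0],"twist": 0},
    {"hand": 0.5,"delta_pos": [0,0,0],"twist": 0},
  ],
)

```text
time_s: 8.43
tcp_pos: [0.5458, -0.2578, 0.0182]
eef_rot: [[-0.946, 0.325, -0.0], [0.325, 0.946, 0.0], [0.0, 0.0, -1.0]]
wrist_force: [0.8, -0.1, 0.7]
grip_width: 0.0421
grasp_force: 0.0
```

>>> arm_command(
  steps=[
    {"hand": 0.5,"delta_pos": [0,0,-1],"twist": 0},
    {"hand": 0.5,"delta_pos": [0,0,-3],"twist": 0},
    {"hand": 0.5,"delta_pos": [0,0,-4],"twist": 0},
    {"hand": 0.5,"delta_pos": [0,0,-4],"twist": 0},
    {"hand": 0.5,"delta_pos": [0,0,-4],"twist": 0},
  ],
)

```text
time_s: 8.85
tcp_pos: [0.5454, -0.2575, 0.1807]
eef_rot: [[-0.946, 0.325, -0.0], [0.325, 0.946, 0.0], [0.0, 0.0, -1.0]]
wrist_force: [1.3, 0.1, -0.6]
grip_width: 0.0472
grasp_force: 0.0
```

>>> arm_command(
  steps=[
    {"hand": 0.5,"delta_pos": [3.5,0,-2],"twist": 0},
    {"hand": 0.5,"delta_pos": [3.5,0,-1],"twist": 0},
    {"hand": 0.5,"delta_pos": [3.5,0,0],"twist": 0},
    {"hand": 0.5,"delta_pos": [3.5,0,0],"twist": 0},
    {"hand": 0.5,"delta_pos": [0,0,0],"twist": 0},
  ],
)

```text
time_s: 9.27
tcp_pos: [0.407, -0.2088, 0.2092]
eef_rot: [[-0.945, 0.326, -0.004], [0.326, 0.945, 0.002], [0.005, 0.001, -1.0]]
wrist_force: [-0.5, 0.6, -0.8]
grip_width: 0.0471
grasp_force: 0.0
```

```bash
python3 - <<'E'
from h import *
im,d=snap("scene"); im2,d2=snap("top")
a=cv2.resize(im,(640,400));b=cv2.resize(im2[120:270,290:500],(640,457))
cv2.imwrite('pics/end.png',im); cv2.imwrite('pics/endtop.png',b)
togo(0,0,0)
E
```

```text
t 9.37 tcp [ 0.4127 -0.2119  0.2096] yaw_y 70.99 to go cm [45.98  6.6  20.85] w 0.04719127443444133 0.0 [ 1.3 -1.2  0.3]
```

View pics/endtop.png

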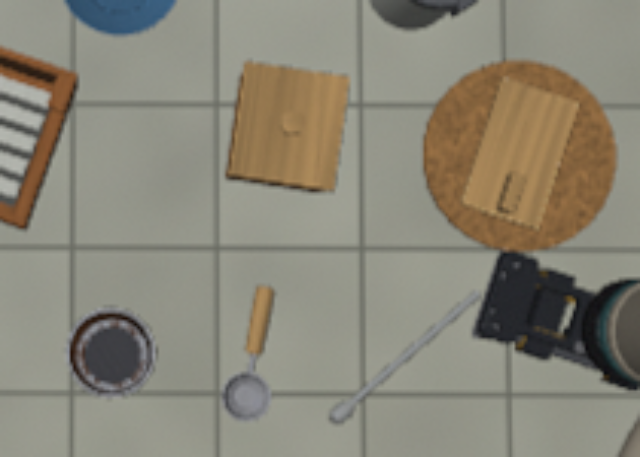

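View pics/end.png

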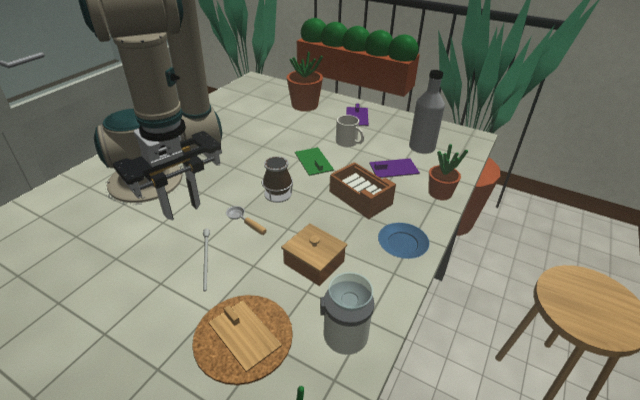

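The lid lies flat, bar up. Its centre is at crop px (522,153) and the trivet's at (520,155). The gourd at (112,350) hasn't moved. Handing in.

```bash
python3 -c "
from h import *
print(r.close_job())"
```

```text
the job is handed in; nothing more can be done
None
```

The tea box is open and its lid lies flat, bar up, about 2 mm from the centre of the cork trivet; it was lowered in the grip, the gourd was left standing, and the job was handed in at about 9.4 s.

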